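# Open the dust extractor's filter hatch

## Robot

A 6-joint arm with a two-finger parallel gripper is mounted at the origin on the work surface. World frame = base frame: x ahead of the robot, y to its left, z up, the work surface at z = 0. Lengths are in mm, angles in degrees, forces in N, time in s.
With the tool pointing down it reaches from about 300 to 850 mm from the base axis. Payload 4.2 kg.
Tool frame: the origin (TCP) lies on the centre line of the jaws, within the pads' length; the fingertips stand 11 mm ahead of it and the grasp point (between the pads) lies 8 mm behind it; z points along the fingers, y is the direction in which the jaws open and shut (so a half turn about z gives the same grasp; the last joint's range is limited). The gripper opens to 91 mm and grips with 3 to 60 N. Pads are 32 mm wide; open, the fingers measure 118 mm over their backs; the gripper's body (76 mm by 178 mm) begins 60 mm behind the grasp point.
Start: joints at [66.291, 18.312, 89.639, -0, 72.044, -1.146], TCP at [220.631, 531.003, 224.976] pointing down, gripper open.
Joint ranges: [-177.97, 177.97], [-48.28, 115.42], [12.27, 149.76], [-77.06, 257.06], [2.81, 150.46], [-146.56, 146.56]. Speed limits (degrees/s): [147.25, 147.25, 180, 180, 180, 180].

## Interface

Orientations are given as [roll, pitch, yaw] about the fixed x, y, z axes, in that order (R = Rz(yaw) Ry(pitch) Rx(roll)).
In Python, from workcell import env, grab_frame gives the robot as it stands. The module is installed in compiled form; this text tells all that it offers.
- The arm moves only by the tool arm_command, never from a script. Its argument "series" is one flat list of numbers, 6 for each row, row after row: the shift along the world's x, y, z each as a share of 400 mm, from -1 to 1, then the turn, a rotation vector about the world's x, y, z each as a share of 45 degrees, from -1 to 1. A call has 1 to 20 rows; each row shifts and turns the commanded pose from where the row before left it; what a row does not reach is not made up. A row lasts 1/12 s, in which the tool goes at most 41.7 mm and 7.16 degrees, less where a joint would pass 70% of its speed; a pose out of reach is approached as far as the arm can. A call with a number of a shift or a turn outside -1 to 1 is refused whole. A call with a gripper value outside its range is refused whole. "hand" is the opening, from 0 (shut) to 1 (fully open), set as the call begins (left out, the last holds). The fingers move at their own pace and stop on an object; "newtons" is the grip in N (left out, the last holds). Time passes only in rows, so rows that do not move let the fingers close. It gives the time, the measured TCP pose, the force and the opening at its end, in the units of the state.
- env.state(): the state, without advancing time (a new reading comes with each control period).
- grab_frame(name): name is "scene" or "top" or "wrist"; returns a dict with "frame" (480x640x3 uint8, red, green, blue), "intrinsics" (3x3 intrinsics, pixels), "k1" (the pictures are not rectified: a ray, as slopes to the right and down, at radius r is drawn at 1 + k1 r^2 times it, then the intrinsics apply), "R" (3x3) and "t" (3): a world point X has camera coordinates R X + t; the wrist camera has in their place "tool_from_camera" (4x4, takes a point from camera to tool coordinates, whose origin is the TCP and whose axes are the flange's). Camera axes: x right, y down, z forward; pixel columns grow to the right and rows downward; lengths in mm; the calibration is good to about 2 mm. A picture is of the moment at which its call begins: read the wrist's pose just before it. There is no depth.
- env.job_done(): hands the job in, once; it reports no verdict.
The state is a dict: "time_s": time; "qpos": joint angles; "qvel": joint speeds; "effort": joint torques, N m; "ee_pos": TCP position; "ee_rot": TCP orientation; "force": force on the tool from outside, world axes, zero at the start; "torque": the same for the moment, N m; "gripper_width": finger opening in mm.
Only numpy, scipy, OpenCV 4.12 (cv2) and the standard library are available. Lean on these libraries where they do the work, as an engineer would, in place of code of your own. Each camera call takes 0.05 s, during which the arm holds its last target.

## Task

The bench dust extractor needs its filter changed: switch it off by pressing down the raised near end of its red rocker until it stops, then press the blue filter hatch in at its white spot just once, as far as it goes, and let go so that it pops up, and leave it standing open. Touch gently with the fingertips only: do not grasp, lift or shove anything, leave the tools lying about where they are, and do not push the hatch back down once it has popped.

Things in the scene. Friction and masses are not known exactly. Their poses are not given: they have to be found in the camera images.
- extractor: portable bench dust extractor: a grey box 230 mm deep (its x), 300 wide (y), 150 high (flat dark top panel), about 4 kg, standing loose on rubber feet. Origin: centre of its underside, z up; its front with the louvred intake faces its -x. On top: red rocker at the front right (-y), blue filter hatch at the left (+y), black speed knob (14 mm high) and clear lamp along the front edge
- rocker_off_end (a point): the spot to press on the red rocker: on top of its near (-x) half, marked with a white ring, 19 mm from the pivot line. The rocker is 56 mm long (along the extractor's x), 30 mm wide, and pivots about its middle, 3 mm above the panel. While it is on, this half stands up, the spot about 10 mm above the panel; pressed off, the half lies level, 3 mm above the panel
- rocker (a joint): rocker angle, rad: 0 = on (far half down, near half up), 0.36 = off (near half fully down). Its hinge is stiff: it takes about 3 N at the spot and stays where it is left, so press until it stops
- hatch_mark (a point): white press spot, 18 mm wide, on top of the blue hatch near its free edge, midway across. The hatch is 130 mm long (along the extractor's x), 140 wide, 5 thick, flush with the top panel when shut, with a 2 mm gap all round; its hinge is along the far (+x) edge, 105 mm from the spot, and its free edge, towards the front (-x), is 25 mm from the spot
- hatch (a joint): hatch angle, rad: about 0 = shut, latched; -0.07 = pushed in to its stop (7 mm down at the spot; about 3 N); 1.35 = fully open. Push-push latch: push in to the stop and let go, and a spring swings it up to 1.35 in 1 to 2 s and holds it there. Pushed in less than 6 mm it just returns to shut. Pushed down again from open to the stop, it latches shut
- sanding_block: cork sanding block, 80 x 46 x 26 mm, loose on the right rear of the extractor's top panel; origin at the centre of its underside, x along its length
- mallet: wooden carving mallet lying along its x, head 75 x 62 x 62 mm at +x, 240 mm long; origin under its middle
- rasp: steel rasp with a turned wooden handle, lying along x, 270 mm long, 25 mm high; origin under its middle
- chisel: steel stone chisel with an orange sleeve, lying along x, 210 mm long, 18 mm high; origin under its middle
- sand_tray: wooden carving tray, 260 x 180 x 65 mm; origin at the centre of its underside
- stone: half-carved pale stone standing in the tray, 85 x 65 x 92 mm; origin at the centre of its underside
- dust_brush: wooden bench brush with dark bristles, 200 mm long, 40 mm wide, 40 mm high; origin at the table under its middle, handle to its -x
- dustpan: bright green dustpan, pan 200 x 200 x 45 mm, handle to its +x; origin at the centre of the pan's underside

How it is judged:
By the outcome, as a careful person would: the job done as asked, in the order asked, and still so for the second after the job is handed in, with the robot touching nothing.
It also fails if it takes over 48 s, if anything falls off the work surface, if the arm or the gripper's body presses on something with over 40 N, if the wrist force passes 120 N, or if a joint passes its speed limit or range.

## Working session

There is one attempt and no reset: what is moved stays moved. The work goes in short steps, Python scripts to look and compute and a tool call to move; the robot and the scene stay as the last step left them, time stands still between calls to the robot, and variables do not carry over. Pictures are saved under pics/ and viewed, and the job is handed in when it is done.

Besides the shell and the picture viewer there is one more tool, called as name(argument=value, ...) on one line, values as JSON. arm_command: Moves the arm, as the interface text tells. Shift numbers are shares of 400 mm and turn numbers shares of 45 degrees, none past 1 either way. Its arguments: {"type":"object","properties":{"series":{"type":"array"},"hand":{"type":"number"},"newtons":{"type":"number"}},"required":["series"]}

```bash
mkdir -p pics
cat > h.py <<'E'
from workcell import env, grab_frame
import numpy as np, cv2, json
from scipy.spatial.transform import Rotation as Ro
def save(name,fn):
    s=env.state(); f=grab_frame(name); cv2.imwrite(f'pics/{fn}.png',cv2.cvtColor(f['frame'],cv2.COLOR_RGB2BGR))
    d={k:np.array(v).tolist() for k,v in f.items() if k!='frame'}
    d['ee_pos']=list(map(float,s['ee_pos'])); d['ee_rot']=list(map(float,s['ee_rot'])); d['name']=name
    json.dump(d,open(f'pics/{fn}.json','w'))
def crop(fn,x0,y0,x1,y1,out,k):
    im=cv2.imread(f'pics/{fn}.png')[y0:y1,x0:x1]
    cv2.imwrite(f'pics/{out}.png',cv2.resize(im,None,fx=k,fy=k,interpolation=cv2.INTER_CUBIC))
def pose(d):
    if 'R' in d: R=np.array(d['R']);t=np.array(d['t']);return R.T,-R.T@t
    T=np.array(d['tool_from_camera']);Rt=Ro.from_euler('xyz',d['ee_rot'],degrees=True).as_matrix()
    return Rt@T[:3,:3],Rt@T[:3,3]+np.array(d['ee_pos'])
def ray(fn,uv):
    d=json.load(open(f'pics/{fn}.json'));K=np.array(d['intrinsics'])
    p=cv2.undistortPoints(np.array([[uv]],float),K,np.array([d['k1'],0,0,0.]))[0,0]
    R,c=pose(d);return c,R@np.array([p[0],p[1],1])
def atz(fn,uv,z):
    c,v=ray(fn,uv);return c+v*(z-c[2])/v[2]
def proj(fn,X):
    d=json.load(open(f'pics/{fn}.json'));R,c=pose(d)
    return cv2.projectPoints(((np.atleast_2d(X)-c)@R)[:,None],np.zeros(3),np.zeros(3),np.array(d['intrinsics']),np.array([d['k1'],0,0,0.]))[0][:,0]
def tri(obs):
    A=0;b=0
    for fn,uv in obs:
        c,v=ray(fn,uv);v=v/np.linalg.norm(v);P=np.eye(3)-np.outer(v,v);A=A+P;b=b+P@c
    return np.linalg.solve(A,b)
E
python3 -c "
from h import *
print(env.state())
for n in ['scene','top','wrist']: save(n,n+'0')
print(open('pics/top0.json').read(),open('pics/wrist0.json').read())"
```

```text
{'time_s': 0.0, 'qpos': array([ 6.62907026e+01,  1.83500757e+01,  8.97073714e+01, -1.34966967e-03,
        7.20418870e+01, -1.14470799e+00]), 'qvel': array([ 0.03774631, -0.07899627,  0.03813842, -0.04307488, -0.02680197,
        0.03511508]), 'effort': array([-1.06689797e-03, -4.12469172e+01, -2.31967092e+01,  7.25403079e-02,
        4.59015893e-02, -1.46850643e-04]), 'ee_pos': array([220.44094656, 530.53918324, 224.12940257]), 'ee_rot': array([-1.79900660e+02, -7.01517667e-04,  1.57435827e+02]), 'force': array([-0.82350878,  0.1998148 , -0.10138985]), 'torque': array([ 0.01107046, -0.00871153,  0.04679145]), 'gripper_width': 91.03454731939027}
{"intrinsics": [[514.3080259099648, 0.0, 319.47405178754167], [0.0, 514.3080259099648, 237.13003794513446], [0.0, 0.0, 1.0]], "k1": -0.053631431005266066, "R": [[-0.0074192703683889525, -0.9999420223433091, -0.007804253915252496], [-0.9955503836107411, 0.008119393837463832, -0.0938802915217978], [0.09393821437363148, 0.007073004714061859, -0.9955529039104896]], "t": [-69.91650355929589, 486.1938090492959, 1525.0466355656908], "ee_pos": [220.43486727112474, 530.5453031024533, 224.1504560096809], "ee_rot": [-179.901492379071, -0.001730618392329201, 157.4370204665282], "name": "top"} {"intrinsics": [[375.92529533674326, 0.0, 322.5196453292236], [0.0, 375.92529533674326, 243.30457899937588], [0.0, 0.0, 1.0]], "k1": -0.007967503450254583, "tool_from_camera": [[-0.0009357370263085564, -0.9609248939492245, -0.2768076454595997, 78.6547377098916], [0.9999995602951635, -0.0009162497623303534, -0.00019973945831810435, -0.05131228605359528], [-6.169032156178438e-05, -0.2768077106495463, 0.9609253287947298, -160.3052229722389], [0.0, 0.0, 0.0, 1.0]], "ee_pos": [220.4642487783543, 530.6075069827436, 224.18547828403644], "ee_rot": [-179.9077147522328, -0.0015715918296161477, 157.43637307848653], "name": "wrist"}
```

View pics/top0.png

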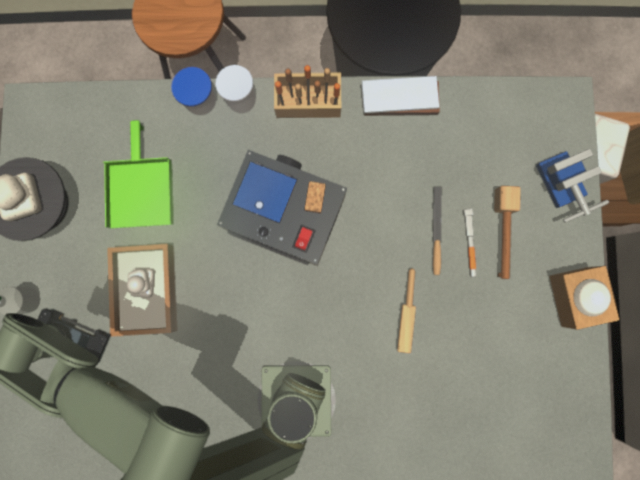

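View pics/scene0.png

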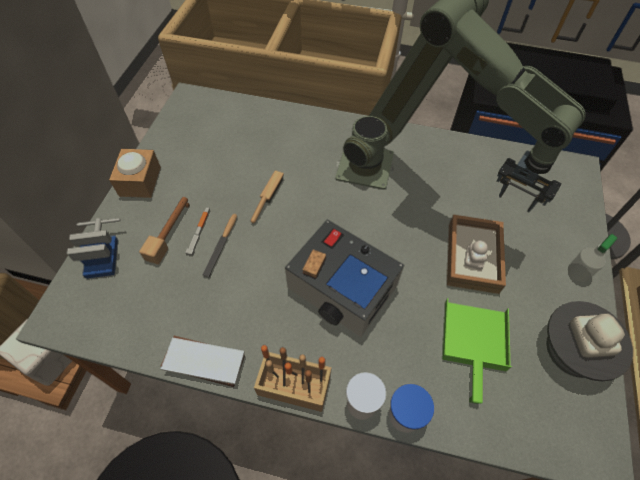

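View pics/wrist0.png

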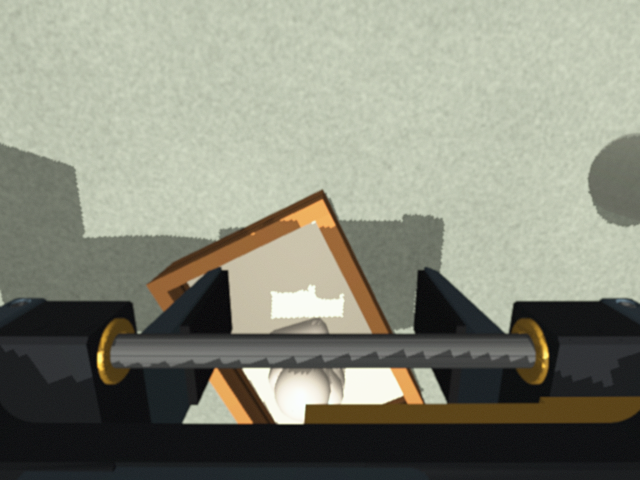

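```bash
python3 -c "
from h import *
crop('top0',205,140,360,270,'c1',5)
crop('scene0',275,210,415,345,'c2',5)"
```

```text
(no output)
```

View pics/c1.png

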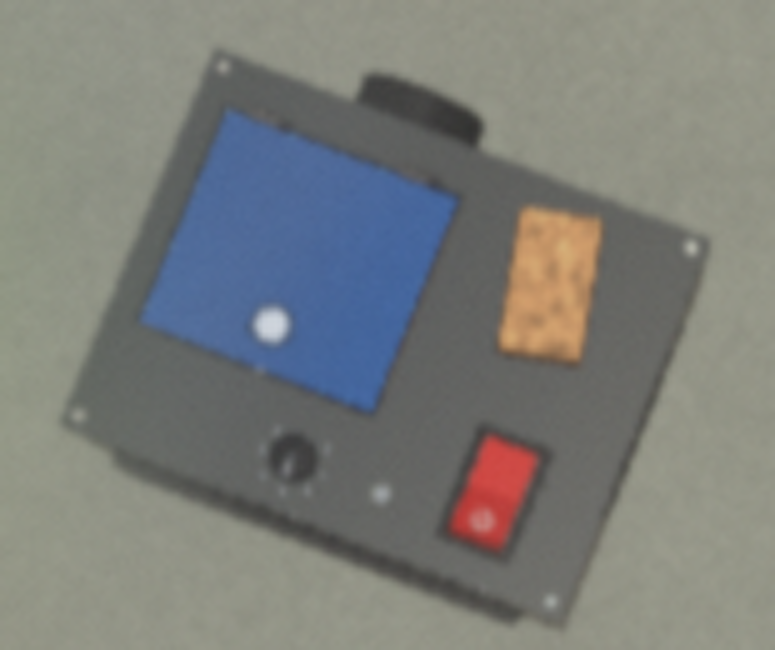

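View pics/c2.png

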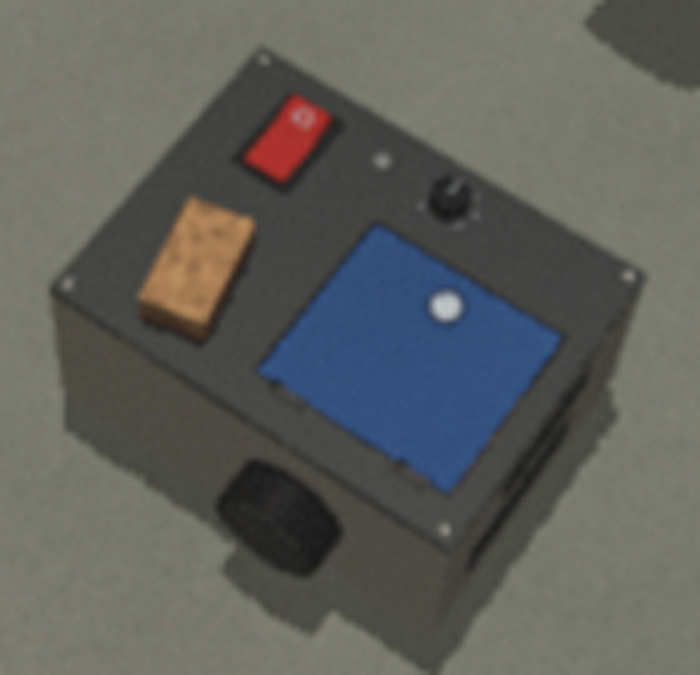

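```bash
python3 -c "
from h import *
f=lambda u,v,x0,y0:((u+.5)/5-.5+x0,(v+.5)/5-.5+y0)
T=lambda u,v:('top0',f(u,v,205,140)); S=lambda u,v:('scene0',f(u,v,275,210))
for n,a,b,z in [('ring',T(482,520),S(303,118),160),('mark',T(272,326),S(446,306),150),('FR',T(565,628),S(263,47),150),('BR',T(710,238),S(52,290),150),('FL',T(62,425),S(645,275),150),('BL',T(218,50),S(445,552),150),('lamp',T(381,494),S(382,160),152),('knob',T(294,458),S(450,190),164)]:
  print(n,tri([a,b]).round(1),atz(*a,z).round(1),atz(*b,z).round(1))
"
```

```text
ring [455.7 -25.5 158.9] [455.3 -24.  160. ] [456.8 -26.9 160. ]
mark [565.5  91.5 150.8] [565.3  93.  150. ] [565.4  90.1 150. ]
FR [396.4 -68.4 142.9] [396.2 -68.9 150. ] [401.2 -66.9 150. ]
BR [ 613.2 -151.5  147.8] [ 612.7 -151.2  150. ] [ 614.4 -151.3  150. ]
FL [511.3 209.  147.9] [510.9 209.7 150. ] [512.9 207.6 150. ]
BL [724.3 122.9 145.9] [722.8 124.3 150. ] [726.5 121.  150. ]
lamp [471.   30.6 152.9] [470.8  32.1 152. ] [470.8  29.2 152. ]
knob [490.   77.8 164.5] [489.9  78.8 164. ] [490.   76.7 164. ]
```

arm_command(series=[0.039,-0.093,0.006,0,0,-0.132,0.039,-0.093,0.006,0,0,-0.132,0.039,-0.093,0.006,0,0,-0.132,0.039,-0.093,0.006,0,0,-0.132,0.039,-0.093,0.006,0,0,-0.132,0.039,-0.093,0.006,0,0,-0.132,0.039,-0.093,0.006,0,0,-0.132,0.039,-0.093,0.006,0,0,-0.132,0.039,-0.093,0.006,0,0,-0.132,0.039,-0.093,0.006,0,0,-0.132,0.039,-0.093,0.006,0,0,-0.132,0.039,-0.093,0.006,0,0,-0.132,0.039,-0.093,0.006,0,0,-0.132,0.039,-0.093,0.006,0,0,-0.132,0.039,-0.093,0.006,0,0,-0.132,0,0,0,0,0,0,0,0,0,0,0,0], hand=0, newtons=10)

```text
time_s: 1.57
ee_pos: [454.9, -28.6, 260.6]
ee_rot: [-180.0, -0.0, 68.1]
force: [-0.3, 1.2, 0.2]
gripper_width: 0.6
```

```bash
python3 -c "
from h import *
save('wrist','w1');save('scene','s1')
f=lambda u,v,x0,y0:((u+.5)/5-.5+x0,(v+.5)/5-.5+y0)
W=np.array([[396.4,-68.4],[613.2,-151.5],[511.3,209],[724.3,122.9]]);L=np.array([[-115,-150],[115,-150],[-115,150],[115,150]])
c=W.mean(0);H=(W-c).T@L;a=np.arctan2(H[1,0]-H[0,1],H[0,0]+H[1,1])
print(c,np.degrees(a));R=np.array([[np.cos(a),-np.sin(a)],[np.sin(a),np.cos(a)]])
for n,p in [('ring',(455.7,-25.5)),('mark',(565.5,91.5)),('tcp',env.state()['ee_pos'][:2])]: print(n,R.T@(np.array(p)-c))
print(env.state())
crop('s1',275,150,415,345,'c3',3)
print(proj('w1',[[455.7,-25.5,159],[565.5,91.5,150.8],env.state()['ee_pos']]))
"
```

```text
[561.3  28. ] -21.980229420128186
ring [-77.89992432 -89.13591751]
mark [-19.87248649  60.45638329]
tcp [-79.06326481 -90.71805516]
{'time_s': 1.6667, 'qpos': array([-4.81630497e+00,  6.08681430e+00,  1.00550128e+02,  3.36733330e-02,
        7.34383884e+01,  1.68091778e+01]), 'qvel': array([ 1.64138408, -0.56906737,  0.34716987, -0.12054675, -0.11455885,
       -0.01934859]), 'effort': array([-9.15528797e-01, -2.91556227e+01, -2.36932898e+01,  2.71410967e-02,
       -1.83050375e-02,  1.05759547e-03]), 'ee_pos': array([454.0290462 , -26.53171411, 260.56721419]), 'ee_rot': array([-1.79918555e+02, -9.09977772e-03,  6.83648911e+01]), 'force': array([-0.31817506, -0.62355677, -0.38490357]), 'torque': array([-0.13514861,  0.13289999, -0.00390805]), 'gripper_width': 0.41651563711278117}
[[322.55093782 242.87759984]
 [413.82544307  13.92599761]
 [319.74127138 306.27451784]]
```

View pics/w1.png

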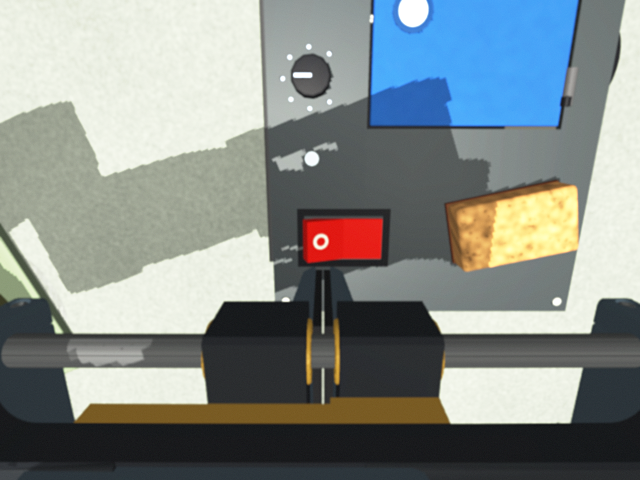

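View pics/c3.png

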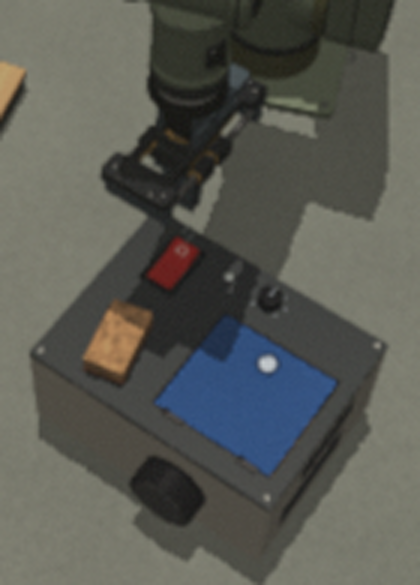

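arm_command(series=[0.0035,0.004,-0.05,0,0,0,0,0,-0.05,0,0,0,0,0,-0.05,0,0,0,0,0,-0.04,0,0,0,0,0,-0.01,0,0,0,0,0,0,0,0,0,0,0,0,0,0,0,0,0,0,0,0,0])

```text
time_s: 2.33
ee_pos: [456.7, -24.9, 182.1]
ee_rot: [179.9, -0.0, 68.4]
force: [0.9, -0.8, -0.9]
gripper_width: 0.5
```

```bash
python3 -c "
from h import *
save('wrist','w2');save('scene','s2')
crop('s2',275,150,415,345,'c4',4)
s=env.state();print(s['ee_pos'],s['ee_rot'],s['force'],s['time_s'])"
```

```text
[456.68606381 -25.19915742 182.06181074] [ 1.79869430e+02 -4.03266117e-02  6.83690957e+01] [-0.28593251  0.90015    -0.08713111] 2.4333
```

View pics/w2.png

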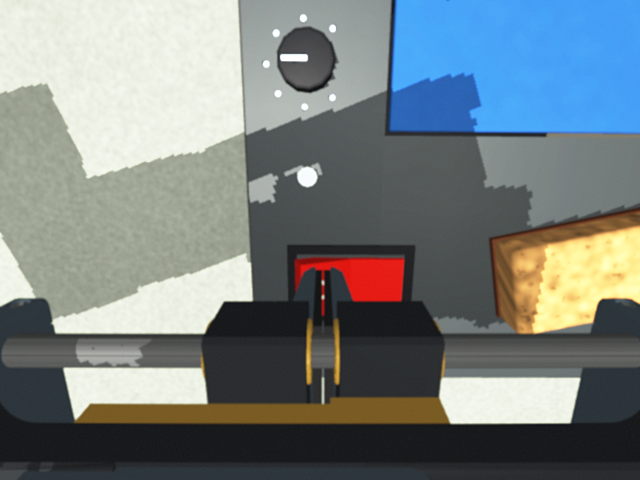

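View pics/c4.png

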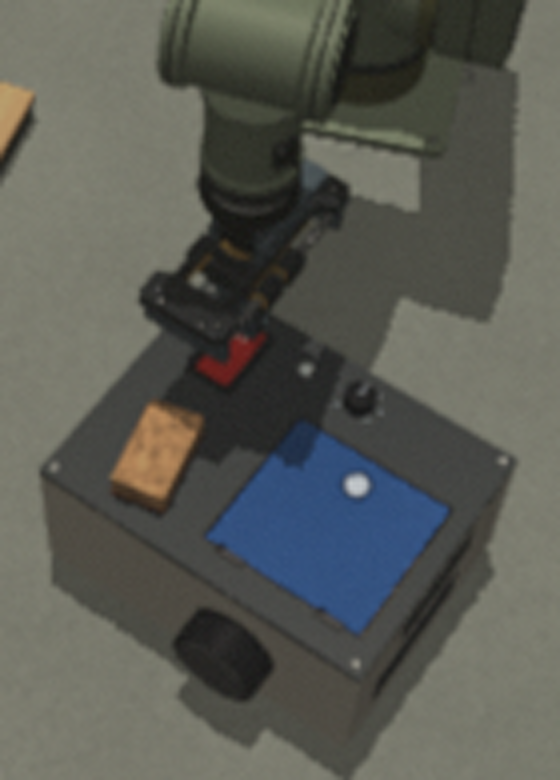

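```bash
python3 -c "
from h import *
crop('w1',280,190,420,290,'c5',5)
crop('w2',270,230,430,330,'c6',5)
print(proj('w2',[[455.7,-25.5,159],[454.8,-25.1,159]]), atz('w1',(320.5,241.5),159.7))"
```

```text
[[321.61947946 291.56014412]
 [319.75393284 291.49164789]] [454.78827527 -23.80090063 159.7       ]
```

View pics/c5.png

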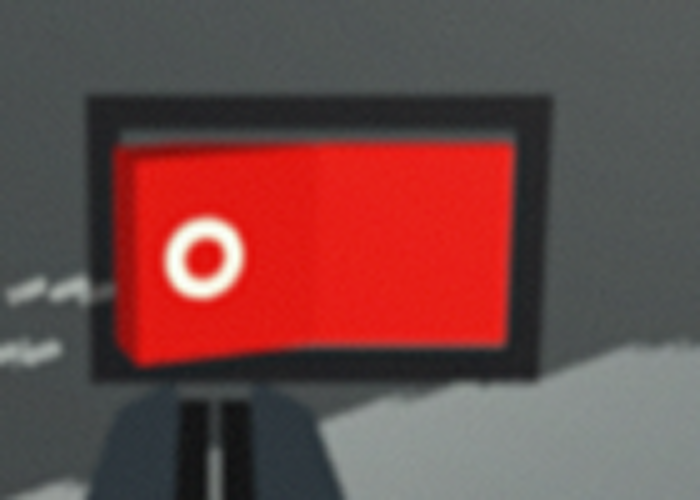

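View pics/c6.png

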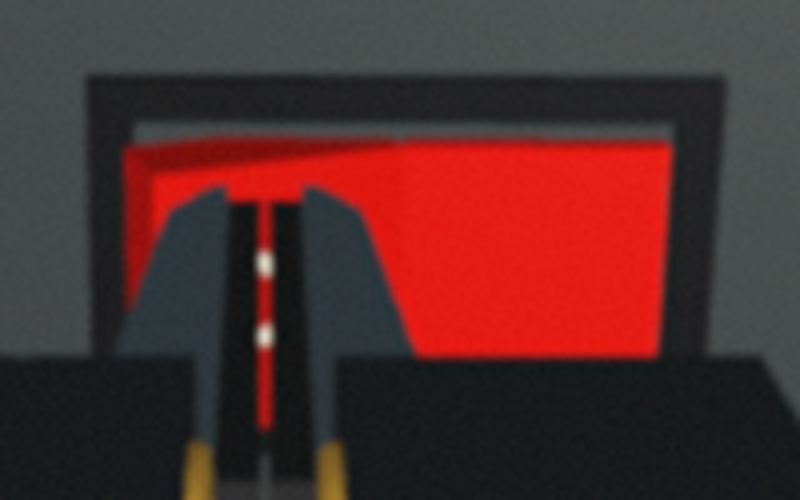

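arm_command(series=[-0.0038,0.001,-0.005,0,0,0,0,0,-0.005,0,0,0,0,0,-0.005,0,0,0,0,0,-0.005,0,0,0,0,0,-0.005,0,0,0,0,0,-0.005,0,0,0,0,0,0,0,0,0,0,0,0,0,0,0])

```text
time_s: 3.1
ee_pos: [454.5, -25.0, 168.8]
ee_rot: [-180.0, 0.0, 68.3]
force: [-0.5, -0.5, 0.4]
gripper_width: 0.5
```

arm_command(series=[0,0,-0.004,0,0,0,0,0,-0.004,0,0,0,0,0,0,0,0,0])

```text
time_s: 3.35
ee_pos: [454.4, -25.0, 165.5]
ee_rot: [-180.0, 0.0, 68.3]
force: [-0.7, 0.1, 0.4]
gripper_width: 0.3
```

arm_command(series=[0,0,-0.0025,0,0,0,0,0,-0.0025,0,0,0,0,0,0,0,0,0])

```text
time_s: 3.6
ee_pos: [454.4, -25.0, 164.2]
ee_rot: [180.0, 0.0, 68.3]
force: [-1.8, 0.7, 5.6]
gripper_width: 0.5
```

```bash
python3 -c "
from h import *
save('wrist','w3');save('scene','s3')
crop('w3',260,230,440,340,'c7',4)
crop('s3',290,190,380,270,'c8',6)
s=env.state();print(s['ee_pos'],s['ee_rot'],s['force'],s['time_s'])"
```

```text
[454.446323   -24.96424215 164.19061816] [ 1.79990852e+02 -4.77249110e-03  6.83360084e+01] [-1.78525869  1.73460298  5.5710341 ] 3.7
```

View pics/c7.png

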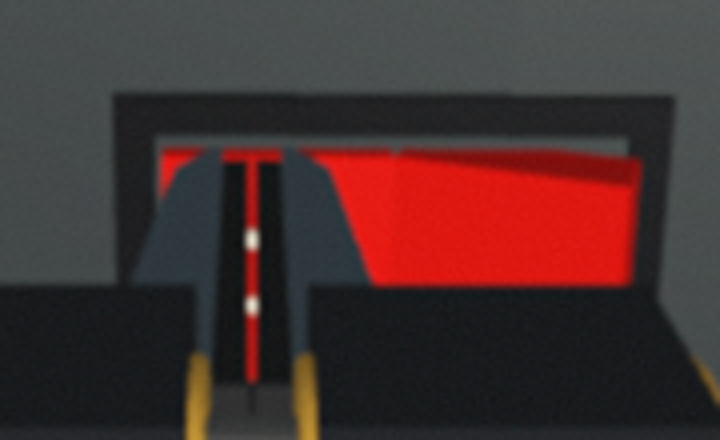

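View pics/c8.png

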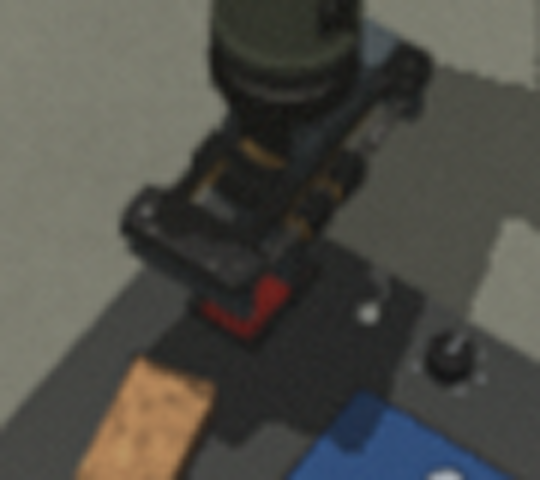

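arm_command(series=[0,0,-0.0025,0,0,0,0,0,0,0,0,0,0,0,0,0,0,0])

```text
time_s: 3.95
ee_pos: [454.5, -25.0, 164.1]
ee_rot: [180.0, -0.0, 68.3]
force: [-3.6, 0.7, 11.4]
gripper_width: 0.1
```

arm_command(series=[0,0,-0.002,0,0,0,0,0,0,0,0,0,0,0,0,0,0,0])

```text
time_s: 4.2
ee_pos: [454.5, -25.0, 164.0]
ee_rot: [179.9, -0.0, 68.3]
force: [-6.3, 0.8, 17.5]
gripper_width: 0.4
```

arm_command(series=[0,0,0.01,0,0,0,0,0,0.05,0,0,0,0,0,0.07,0,0,0,0,0,0.07,0,0,0,0.046,0.049,0,0,0,0,0.046,0.049,0,0,0,0,0.046,0.049,0,0,0,0,0.046,0.049,0,0,0,0,0.046,0.049,0,0,0,0,0.046,0.049,0,0,0,0,0,0,0,0,0,0,0,0,0,0,0,0,0,0,0,0,0,0,0,0,0,0,0,0])

```text
time_s: 5.37
ee_pos: [564.2, 91.8, 241.9]
ee_rot: [-180.0, 0.0, 68.3]
force: [-0.0, 0.5, -0.2]
gripper_width: 0.8
```

```bash
python3 -c "
from h import *
save('wrist','w4');save('scene','s4')
crop('s4',265,130,415,345,'c9',3)
s=env.state();print(s['ee_pos'],s['ee_rot'],s['force'],s['time_s'])
print(proj('w4',[[565.5,91.5,150.8]]))"
```

```text
[564.33804873  91.79914045 242.19449986] [1.79988744e+02 7.51463736e-03 6.82796156e+01] [-0.04299155  0.19035068  0.53691037] 5.4667
[[324.9606198  251.10129128]]
```

View pics/w4.png

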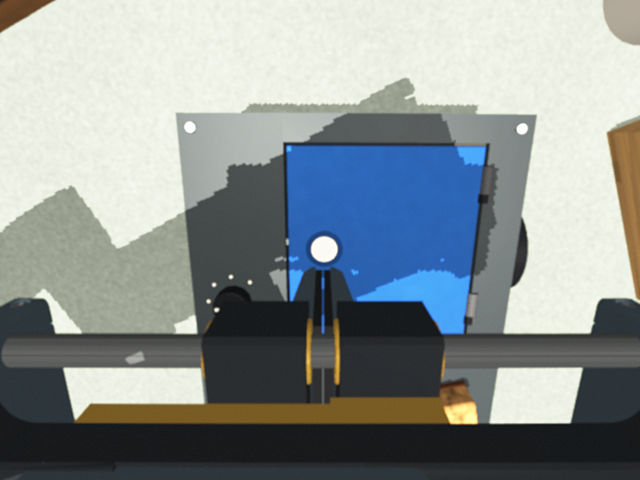

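View pics/c9.png

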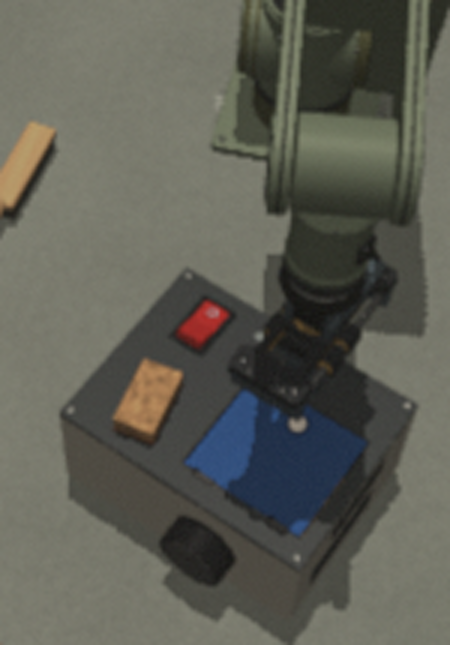

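arm_command(series=[0.002,0.0025,-0.06,0,0,0,0,0,-0.06,0,0,0,0,0,-0.05,0,0,0,0,0,-0.015,0,0,0,0,0,-0.005,0,0,0,0,0,0,0,0,0,0,0,0,0,0,0])

```text
time_s: 6.05
ee_pos: [566.6, 93.5, 167.4]
ee_rot: [179.9, -0.1, 68.3]
force: [0.2, -0.9, 0.8]
gripper_width: 0.2
```

arm_command(series=[0,0,-0.005,0,0,0,0,0,-0.005,0,0,0,0,0,-0.005,0,0,0,0,0,-0.005,0,0,0,0,0,0,0,0,0])

```text
time_s: 6.47
ee_pos: [566.3, 93.6, 158.2]
ee_rot: [179.9, -0.0, 68.3]
force: [0.8, -0.6, 2.2]
gripper_width: 0.8
```

arm_command(series=[0,0,-0.004,0,0,0,0,0,-0.004,0,0,0,0,0,0,0,0,0])

```text
time_s: 6.72
ee_pos: [566.3, 93.6, 154.8]
ee_rot: [179.9, -0.0, 68.3]
force: [1.2, 0.4, 3.4]
gripper_width: 0.6
```

arm_command(series=[0,0,-0.0025,0,0,0,0,0,-0.0025,0,0,0,0,0,0,0,0,0])

```text
time_s: 6.97
ee_pos: [566.4, 93.6, 153.8]
ee_rot: [179.9, -0.0, 68.3]
force: [0.0, 0.3, 8.6]
gripper_width: 0.3
```

arm_command(series=[0,0,-0.0025,0,0,0,0,0,0,0,0,0,0,0,0,0,0,0])

```text
time_s: 7.22
ee_pos: [566.4, 93.6, 153.4]
ee_rot: [179.9, -0.1, 68.3]
force: [-0.6, 0.0, 10.0]
gripper_width: 0.4
```

arm_command(series=[0,0,0.1,0,0,0,0,0,0.1,0,0,0,0,0,0.1,0,0,0,-0.05,0.02,0.08,0,0,0,-0.07,0.028,0.06,0,0,0,-0.07,0.028,0.05,0,0,0,-0.07,0.028,0,0,0,0,-0.07,0.028,0,0,0,0,-0.07,0.028,0,0,0,0,0,0,0,0,0,0,0,0,0,0,0,0,0,0,0,0,0,0,0,0,0,0,0,0,0,0,0,0,0,0,0,0,0,0,0,0,0,0,0,0,0,0,0,0,0,0,0,0,0,0,0,0,0,0,0,0,0,0,0,0])

```text
time_s: 8.8
ee_pos: [405.8, 157.5, 347.7]
ee_rot: [-180.0, 0.0, 68.3]
force: [0.6, 0.2, 0.4]
gripper_width: 0.8
```

arm_command(series=[0,0,0,0,0,0,0,0,0,0,0,0,0,0,0,0,0,0,0,0,0,0,0,0,0,0,0,0,0,0,0,0,0,0,0,0,0,0,0,0,0,0,0,0,0,0,0,0,0,0,0,0,0,0,0,0,0,0,0,0])

```text
time_s: 9.63
ee_pos: [405.7, 157.6, 347.8]
ee_rot: [180.0, 0.0, 68.3]
force: [0.2, 0.3, 0.5]
gripper_width: 0.7
```

```bash
python3 -c "
from h import *
save('wrist','w5');save('scene','s5');save('top','t5')
crop('s5',245,100,425,345,'c10',3)
s=env.state();print(s['ee_pos'],s['ee_rot'],s['force'],s['time_s'])"
```

```text
[405.71781006 157.60685467 347.78849186] [ 1.79992436e+02 -1.84380484e-03  6.83376340e+01] [-0.67199442  0.4675759   0.19565575] 9.7833
```

View pics/w5.png

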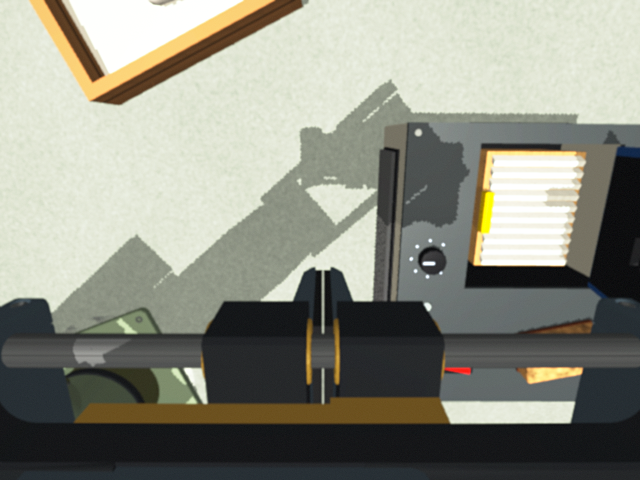

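View pics/c10.png

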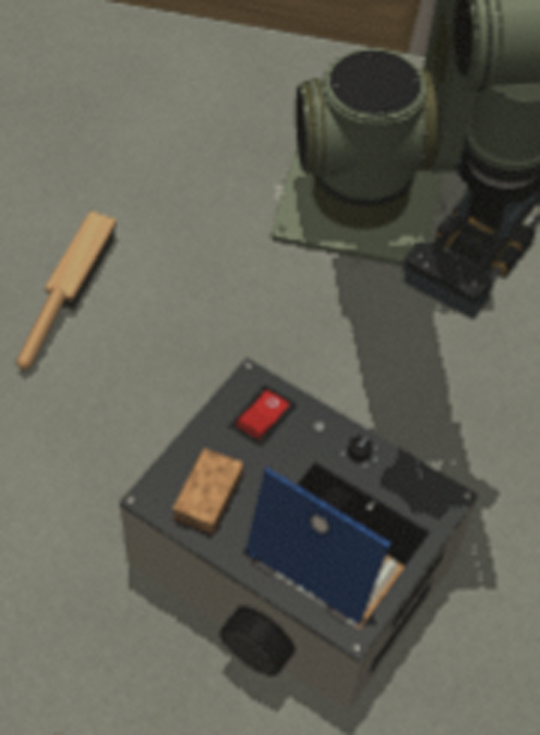

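View pics/t5.png

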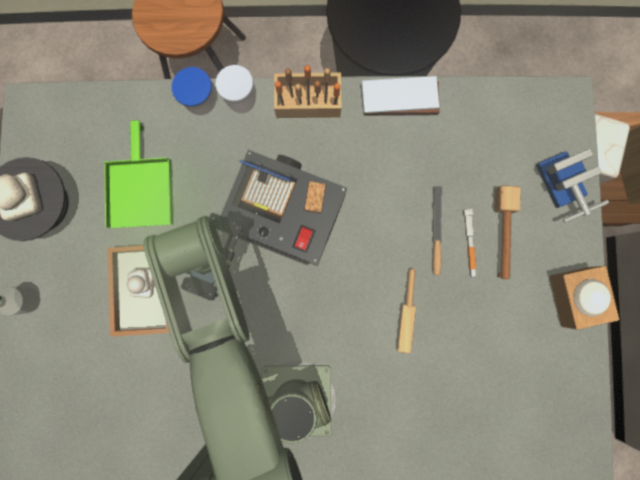

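```bash
python3 -c "
from h import *
a=lambda f:cv2.resize(cv2.imread(f'pics/{f}.png')[215:260,280:330],None,fx=7,fy=7,interpolation=cv2.INTER_CUBIC)
cv2.imwrite('pics/c11.png',np.hstack([a('top0'),a('t5')]))"
```

```text
(no output)
```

View pics/c11.png

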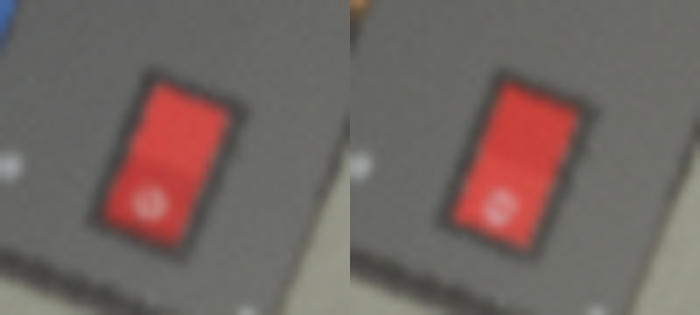

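The rocker's shading has swapped: the near half is now level and the far half is up. The extractor and block haven't moved, and the hatch is standing open. I'm handing the job in.

```bash
python3 -c "
from h import *
print(env.job_done())"
```

```text
the job is handed in; nothing more can be done
None
```

The extractor is switched off and its filter hatch is standing open. I handed the job in at about 9.8 s, with the arm clear of everything.

- **Rocker:** I pressed its near end with the closed fingertips until it stopped. The tips ended about 3 mm above the panel, and the force rose to about 18 N with no further movement. The last top picture shows the near half level and the far half raised.
- **Hatch:** I pressed the white spot once, to its stop. It went about 7 mm down, with the force reaching about 10 N. I then lifted straight up and moved off to the front. The last pictures show the hatch standing open with the filter visible.
- **Surroundings:** In the before and after top pictures, the extractor, the sanding block and the tools look unmoved.

No check failed. The one small disagreement was between cameras: the fixed views and the wrist view placed the two spots 1–2 mm apart, within the stated calibration error.

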